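# Pile the culture dishes and take a contact temperature

### The job

Build a squarely aligned pile on the warming block: set the loose dish with the unmarked lid on the dish that already stands there (do not shift that one), let go of it, then set the dish with the ringed lid on top and let go. Then take the spring-tipped contact thermometer from its stand and hold it upright with its tip inside the ring on the top lid, pressing lightly so that the sprung tip is about half-way in; finish while still holding it there. Do not press hard or jab, and leave the bottle, the jar and the tube rack alone.

Things in the scene. Friction and masses are not known exactly. Their poses are not given: they have to be found in the camera images.
- block: The warming block, fixed: a white base with a flat bare-metal top, 100 x 100 x 30 mm. Origin at the centre of its underside, on the bench; its flat top is at 30 mm.
- dish_base: A closed round culture dish, 60 mm in diameter and 18 mm high, white lid, amber medium in its clear lower part, about 45 g; rigid and shut, it may be gripped anywhere round its side. Origin at its centre, half-way up (9 mm above its underside); z is up. Its lid is unmarked. It stands on the warming block and is the bottom of the pile.
- dish_plain: A closed round culture dish, 60 mm in diameter and 18 mm high, white lid, amber medium in its clear lower part, about 45 g; rigid and shut, it may be gripped anywhere round its side. Origin at its centre, half-way up (9 mm above its underside); z is up. Its lid is unmarked. It starts on the bench, beside the block.
- dish_ringed: A closed round culture dish, 60 mm in diameter and 18 mm high, white lid, amber medium in its clear lower part, about 45 g; rigid and shut, it may be gripped anywhere round its side. Origin at its centre, half-way up (9 mm above its underside); z is up. Its lid bears a thin black ring. It starts on the bench, beside the block.
- dish_ringed_top (a point): Centre of the black ring (20 mm outer, 14 mm inner diameter) on the ringed lid: on the lid's upper face, 13 mm from the dish's centre along the dish's own x axis. The ring has no thickness to feel.
- holder: The thermometer's stand, fixed: a 90 x 90 x 10 mm foot, two posts and a 70 x 70 x 10 mm top plate whose upper face is 85 mm above the bench, with an 18 mm hole through its middle. Origin at the centre of its underside; z up through the hole.
- probe: Contact thermometer, about 90 g, 130 mm long, standing tip down in the stand. Origin on its axis, at the underside of the collar (diameter 28, 6 mm high) that rests on the stand; z runs away from the tip. Round black grip, diameter 20, from 6 to 65 mm above the origin; steel shaft, diameter 10, to 45 mm below; sprung copper tip, diameter 8.4 at its end, to 65 mm below when not pressed.
- probe_grip (a point): Point on the thermometer's axis in the middle of its black grip, 36 mm above the collar's underside and 101 mm above the end of the unpressed tip.
- probe_end (a point): Centre of the flat end of the thermometer's copper tip, on the axis.
- probe_tip (a joint): How far the sprung tip is pushed into the shaft: 0 free, 0.012 m fully in. Its spring begins at 0.6 N and reaches 4.2 N fully in (300 N/m); half-way is 6 mm, 2.4 N.
- bottle: Bystander: a white bottle, 54 mm in diameter, 120 mm high. Origin at the centre of its underside.
- jar: Bystander: an amber jar with white cap, 60 mm in diameter, 75 mm high. Origin at the centre of its underside.
- tube_rack: Bystander: a grey rack of ten red-capped sample tubes, 60 x 150 mm, 100 mm high. Origin at the centre of its underside; long side along its y.
Things that resemble listed ones, but are neither listed nor needed, are in the scene too. What is shaped like the dish_ringed but purple is not meant.

How it is judged:
By the outcome, as a careful person would: the job done as asked, in the order asked, and still so for the second after the job is handed in, while the arm keeps its last pose, push and grip.
It also fails if it takes over 54 s, if anything falls off the work surface, if the arm or the gripper's body presses on something with over 40 N, if the wrist force passes 120 N, or if a joint passes its speed limit or range.

### The arm

A 6-joint arm with a two-finger parallel gripper is mounted at the origin on the work surface. World frame = base frame: x ahead of the robot, y to its left, z up, the work surface at z = 0. Lengths are in mm, angles in rad, forces in N, time in s.
With the tool pointing down it reaches from about 375 to 975 mm from the base axis. Payload 3.8 kg.
Tool frame: the origin (TCP) lies midway between the tips of the shut fingers; the grasp point (between the pads) lies 19 mm behind it; z points along the fingers, y is the line along which they close (so a half turn about z gives the same grasp; the last joint's range is limited). The gripper opens to 88 mm and grips with 3 to 60 N. Pads are 18 mm wide; open, the fingers measure 123 mm over their backs; the gripper's body (75 mm by 187 mm) begins 45 mm behind the grasp point.
Start: joints at [1.294, 0.264, 1.604, -0, 1.274, -0.037], TCP at [160.316, 655.68, 238.706] pointing down, gripper open.
Joint ranges: [-2.63, 2.63], [-0.94, 2.18], [0.31, 2.57], [-1.31, 4.45], [0, 2.66], [-2.55, 2.55]. Speed limits (rad/s): [2.57, 2.57, 3.14, 3.14, 3.14, 3.14].

### API

Orientations are given as [roll, pitch, yaw] about the fixed x, y, z axes, in that order (R = Rz(yaw) Ry(pitch) Rx(roll)).
In Python, from station import bot gives the robot as it stands. Calls block until the motion is done:
- bot.movep(position, orientation): joint-space move of the TCP to a pose.
- bot.move_linear(position, rate=150, frame=None, f_stop=None): straight line of the TCP; frame=None keeps the orientation; rate is the mean speed in mm/s. With f_stop (N) it stops when the force on the tool has changed by that much, and returns True; else False.
- bot.move_j(angles): joint-space move.
- bot.gripper_to(opening, grasp_force=None): finger opening in mm; grasp_force is the grip in N (None keeps the last); returns when the fingers have stopped.
- bot.wait(seconds).
- bot.inverse_kinematics(position, orientation): joint angles nearest the present ones, or None.
- bot.get_obs(): the state.
- bot.grab_frame(name): name is "side" or "top"; returns a dict with "img" (384x512x3 uint8, red, green, blue), "camera_matrix" (3x3 intrinsics, pixels), "origin" and "rotation" of the camera in the world. Camera axes: x right, y up, looking along -z (the intrinsics and any distortion apply to the point x, -y, -z); pixel columns grow to the right and rows downward; lengths in mm; the calibration is good to about 2 mm. A picture is of the moment at which its call begins. There is no depth.
A pose or a line that the arm cannot do raises bot.MotionError and nothing moves.
- bot.hand_in(): hands the job in; it is judged then, once.
The state is a dict: "clock": time; "joint_pos": joint angles; "joint_vel": joint speeds; "joint_torque": joint torques, N m; "position": TCP position; "tcp_rot": TCP orientation; "contact_force": force on the tool from outside, world axes, zero at the start; "torque": the same for the moment, N m; "gripper_width": finger opening in mm; "grasp_force": force on a finger pad.
Only numpy, scipy, OpenCV 4.12 (cv2) and the standard library are available. Lean on these libraries where they do the work, as an engineer would, in place of code of your own. Each camera call takes 0.05 s, during which the arm holds its last target. There are 200 camera calls.

## Working session

There is one attempt and no reset: what is moved stays moved. The work goes in short steps, each a Python script; the robot and the scene stay as the last script left them, time stands still between calls to the robot, and variables do not carry over. Pictures are saved under pics/ and viewed, at most 13 in all, crops included, and the job is handed in when it is done.

```bash
ls; mkdir -p pics
python3 - <<'E'
from station import bot
import cv2,numpy as np
for n in("side","top"):
    f=bot.grab_frame(n); cv2.imwrite(f"pics/{n}0.png",cv2.resize(f["img"][:,:,::-1],(800,600),interpolation=cv2.INTER_CUBIC))
    print(n,{k:np.round(v,3).tolist() for k,v in f.items() if k!="img"})
print(bot.get_obs())
E
```

```text
pics
side {'camera_matrix': [[349.157, 0.0, 252.598], [0.0, 349.157, 195.216], [0.0, 0.0, 1.0]], 'origin': [542.336, 520.499, 740.941], 'rotation': [0.743, -0.002, -3.046]}
top {'camera_matrix': [[430.538, 0.0, 258.995], [0.0, 430.538, 185.892], [0.0, 0.0, 1.0]], 'origin': [370.106, -53.935, 1263.179], 'rotation': [0.173, -0.01, -1.545]}
{'clock': 0.1, 'joint_pos': array([ 1.29409359e+00,  2.64677188e-01,  1.60521662e+00,  3.21810138e-05,
        1.27367215e+00, -3.68704496e-02]), 'joint_vel': array([ 4.09919048e-05, -2.22081149e-03, -2.34258757e-03,  3.49132149e-04,
        6.16713065e-04, -5.06362797e-04]), 'joint_torque': array([ 7.41635049e-04, -5.03622258e+01, -3.58070397e+01,  7.31468853e-02,
        2.32917303e-02, -6.91247396e-05]), 'position': array([160.14112773, 655.08671636, 237.52415271]), 'tcp_rot': array([-3.13962182e+00, -1.03471479e-04,  2.90175082e+00]), 'contact_force': array([-0.69008554,  0.10942323,  0.12250266]), 'torque': array([ 0.00553538, -0.01493842,  0.02273397]), 'grasp_force': 0.0, 'gripper_width': 88.0446250133304}
```

View pics/side0.png

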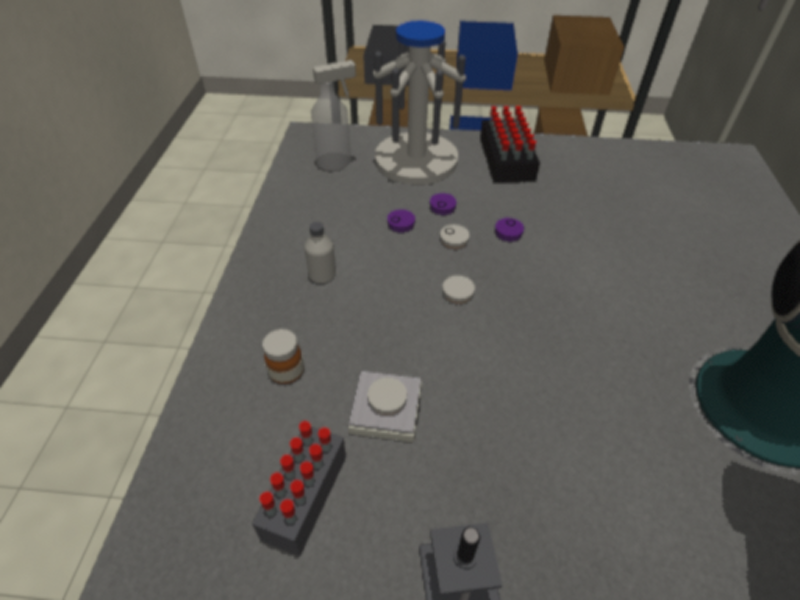

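View pics/top0.png

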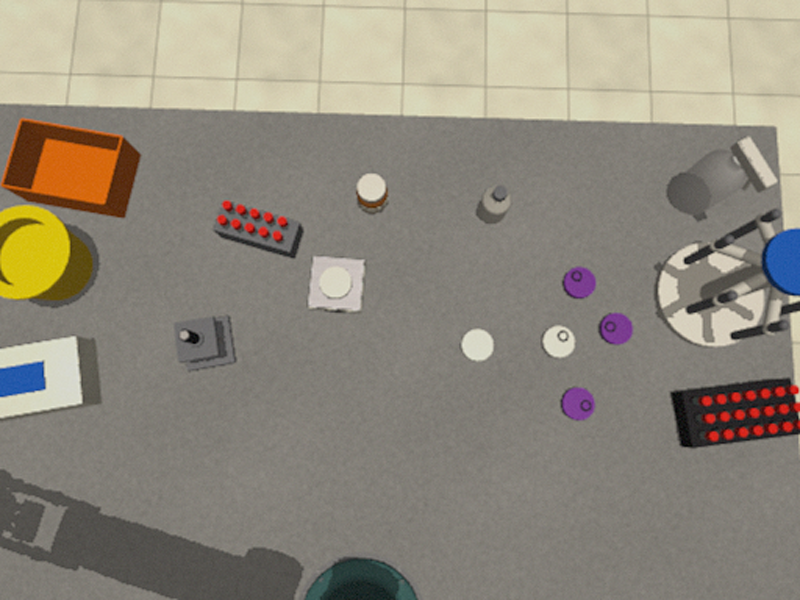

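```bash
cat > h.py <<'E'
from station import bot
import cv2,numpy as np
from scipy.spatial.transform import Rotation as R
from scipy.optimize import least_squares
def cam(f): return f["camera_matrix"],np.array(f["origin"]),R.from_euler('xyz',f["rotation"]).as_matrix()
def proj(f,P):
    K,o,M=cam(f); c=(np.atleast_2d(P)-o)@M; c=c*[1,-1,-1]; p=c@np.array(K).T; return p[:,:2]/p[:,2:]
def tri(fs,px):
    return least_squares(lambda P:np.concatenate([proj(f,P)[0]-p for f,p in zip(fs,px)]),[500,0,50])
def onz(f,p,z):
    P=least_squares(lambda q:proj(f,[q[0],q[1],z])[0]-p,[500,0]).x; return P
def crop(f,c,w=64,h=48,s=6):
    x,y=int(c[0]-w/2),int(c[1]-h/2); x=max(0,min(512-w,x)); y=max(0,min(384-h,y))
    I=cv2.resize(f["img"][y:y+h,x:x+w,::-1],(w*s,h*s),interpolation=cv2.INTER_NEAREST)
    I=np.ascontiguousarray(I)
    for k in range(0,w,8): cv2.putText(I,str(x+k),(k*s,8),0,.3,(0,255,255),1); I[:5,k*s]=(0,255,0)
    for k in range(0,h,8): cv2.putText(I,str(y+k),(6,k*s+4),0,.3,(0,255,255),1); I[k*s,:5]=(0,255,0)
    return I
E
python3 - <<'E'
from h import *
s,t=bot.grab_frame("side"),bot.grab_frame("top")
k=.64
pts={"plain":((459,286),(478,345)),"ringed":((455,233),(558,341)),"base":((387,392),(336,282)),"probetop":((470,536),(186,335))}
for n,(a,b) in pts.items():
    a,b=np.array(a)*k,np.array(b)*k; r=tri([s,t],[a,b]); print(n,r.x.round(1),r.fun.round(1))
ims=[crop(t,(332,219)),crop(s,(292,165)),crop(t,(214,180)),crop(s,(248,256))]
cv2.imwrite("pics/c1.png",np.vstack([np.hstack(ims[:2]),np.hstack(ims[2:])]))
ims=[crop(t,(123,218)),crop(s,(297,352))]
cv2.imwrite("pics/c2.png",np.hstack(ims))
E
```

```text
plain [ 489.4 -199.1   18.7] [ 0.1  0.   0.  -0.1]
ringed [ 500.3 -347.    21.9] [ 0.1  0.   0.  -0.1]
base [595.6  65.9  49.3] [ 0.2  0.1  0.  -0.2]
probetop [481.2 301.5 145.6] [ 0.1  0.   0.  -0.1]
```

View pics/c1.png

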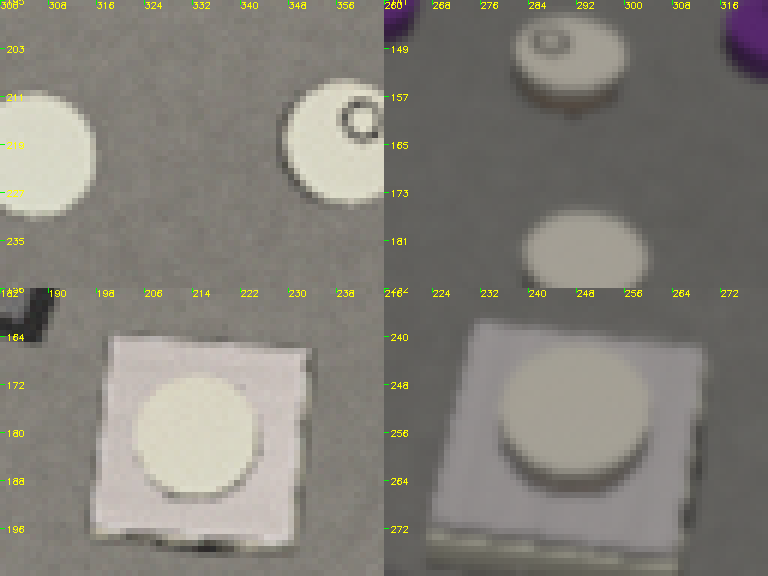

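View pics/c2.png

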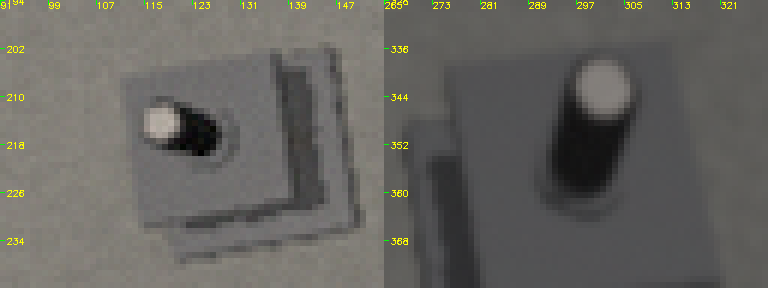

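The top view shows, in 800x600 pixels, three purple ringed dishes at (580,282), (617,328) and (578,404), which are excluded. The white ringed dish is at (558,341); the crop confirms a black ring on a white lid, so this is dish_ringed. The plain white one on the bench at (478,345) is dish_plain, and the dish on the block at (336,282) is dish_base. The probe's top is at native (116.5,214) in the top view and (300,342) in the side view. The triangulated heights (19, 22, 49 and 146) fit the stated 18, 18, 48 and 150.

```bash
cat >> h.py <<'E'
def lid(f,c,w=26,d=None):
    "sub-pixel lid outline centre: saturated-cream mask, ellipse fit"
    x,y=int(c[0])-w,int(c[1])-w
    I=f["img"][y:y+2*w,x:x+2*w].astype(np.float32); I=cv2.resize(I,None,fx=8,fy=8,interpolation=cv2.INTER_LINEAR)
    ref=I[w*8-16:w*8+16,w*8-16:w*8+16].reshape(-1,3).mean(0) if d is None else np.array(d)
    D=np.abs(I-ref).sum(2) ; bg=np.median(np.abs(I-ref).sum(2)[D>40]) if (D>40).any() else 60
    m=(D<bg/2).astype(np.uint8); cs,_=cv2.findContours(m,cv2.RETR_EXTERNAL,cv2.CHAIN_APPROX_NONE)
    k=max(cs,key=cv2.contourArea); e=cv2.fitEllipse(cv2.convexHull(k))
    return (np.array(e[0])+.5)/8-.5+[x,y], np.array(e[1])/8
E
python3 - <<'E'
from h import *
s,t=bot.grab_frame("side"),bot.grab_frame("top")
for n,a,b,z in(("plain",(294,183),(305,220),18),("ringed",(291,150),(356,219),18),("base",(247,252),(213.5,180),48)):
    (ca,ea),(cb,eb)=lid(s,a,18 if n!="base" else 22),lid(t,b,22)
    r=tri([s,t],[ca,cb]); q=onz(t,cb,z)
    print(n,ca.round(1),ea.round(1),cb.round(1),eb.round(1),"tri",r.x.round(1),"top",q.round(1),"side",onz(s,ca,z).round(1))
for p in((116.5,214.2),(300,342.3)): 
    f=t if p[0]<200 else s; print("probe z150",onz(f,p,150).round(1))
print("probe base",onz(t,(125,216.5),91).round(1))
print("ring",onz(t,(359.8,215),18).round(1),onz(s,(287.5,148),18).round(1))
print("jar",onz(t,(238,121),75),"bottle",onz(t,(318,126),120),"rack",onz(t,(165,146),100))
for c in((555,0),): 
  for y in (-200,-350,66,300):
    for yaw in np.arange(-3,3.2,.5):
        j=bot.inverse_kinematics([490 if y!=66 else 596,y,60],[np.pi,0,yaw]); 
        if j is not None: print(y,yaw,np.round(j,2)[[0,5]],end=' ')
    print()
E
```

```text
plain [293.2 183.1] [14.5 20.3] [305.3 220.3] [20.1 20.7] tri [ 491.  -197.3   19.9] top [ 490.5 -197.4] side [ 491.5 -199.4]
ringed [290.7 149.3] [12.5 18.8] [357.5 218.2] [19.9 20.7] tri [ 501.3 -348.6   19.7] top [ 500.7 -348.9] side [ 502.1 -351. ]
base [245.8 255.8] [37.7 55.2] [214.4 182.1] [41.  43.5] tri [597.7  69.   31.5] top [590.5  67.8] side [599.1  78.8]
probe z150 [480.7 306.8]
probe z150 [483.1 302. ]
probe base [480.9 302.3]
ring [ 510.2 -355.8] [ 512.3 -356.2]
jar [765.93035304   4.96953436] bottle [ 742.87221407 -218.89888228] rack [679.30310541 204.18225838]
-200 -3.0 [-0.43 -2.15] -200 -1.0 [-0.43  2.14] -200 -0.5 [-0.43  1.64] -200 0.0 [-0.43  1.14] -200 0.5 [-0.43  0.64] -200 1.0 [-0.43  0.14] -200 1.5 [-0.43 -0.36] -200 2.0 [-0.43 -0.86] -200 2.5 [-0.43 -1.36] -200 3.0 [-0.43 -1.86] 
-350 -3.0 [-0.66 -2.37] -350 -1.5 [-0.66  2.41] -350 -1.0 [-0.66  1.91] -350 -0.5 [-0.66  1.41] -350 0.0 [-0.66  0.91] -350 0.5 [-0.66  0.41] -350 1.0 [-0.66 -0.09] -350 1.5 [-0.66 -0.59] -350 2.0 [-0.66 -1.09] -350 2.5 [-0.66 -1.59] -350 3.0 [-0.66 -2.09] 
66 -3.0 [ 0.07 -1.64] 66 -2.5 [ 0.07 -2.14] 66 -0.5 [0.07 2.14] 66 0.0 [0.07 1.64] 66 0.5 [0.07 1.14] 66 1.0 [0.07 0.64] 66 1.5 [0.07 0.14] 66 2.0 [ 0.07 -0.36] 66 2.5 [ 0.07 -0.86] 66 3.0 [ 0.07 -1.36] 
300 -3.0 [ 0.51 -1.21] 300 -2.5 [ 0.51 -1.71] 300 -2.0 [ 0.51 -2.21] 300 0.0 [0.51 2.08] 300 0.5 [0.51 1.58] 300 1.0 [0.51 1.08] 300 1.5 [0.51 0.58] 300 2.0 [0.51 0.08] 300 2.5 [ 0.51 -0.42] 300 3.0 [ 0.51 -0.92]
```

```bash
cat >> h.py <<'E'
def lid2(f,c,w=20,lo=None):
    "cream lid: b* channel of Lab against its surroundings"
    x,y=int(c[0])-w,int(c[1])-w
    I=f["img"][y:y+2*w,x:x+2*w]; L=cv2.cvtColor(I.astype(np.float32)/255,cv2.COLOR_RGB2LAB); v=L[:,:,2]+.0*L[:,:,0]
    v=cv2.resize(v,None,fx=8,fy=8,interpolation=cv2.INTER_CUBIC)
    n=np.median(v[w*8-40:w*8+40,w*8-40:w*8+40]); o=np.median(np.concatenate([v[:40].ravel(),v[-40:].ravel()]))
    Lm=cv2.resize(L[:,:,0],None,fx=8,fy=8,interpolation=cv2.INTER_CUBIC); nl=np.median(Lm[w*8-40:w*8+40,w*8-40:w*8+40])
    m=((v>(n+o)/2)&(Lm>nl*.82)).astype(np.uint8); cs,_=cv2.findContours(m,cv2.RETR_EXTERNAL,cv2.CHAIN_APPROX_NONE)
    k=max(cs,key=cv2.contourArea); e=cv2.fitEllipse(cv2.convexHull(k))
    return (np.array(e[0])+.5)/8-.5+[x,y], np.array(e[1])/8,(round(float(n),1),round(float(o),1))
def go(p,yaw,lin=None,**k):
    try:
        return bot.move_linear(p,lin,frame=[np.pi,0,yaw],**k) if lin else bot.movep(p,[np.pi,0,yaw])
    finally:
        o=bot.get_obs(); print(np.round(o["clock"],2),"pos",o["position"].round(1),"F",o["contact_force"].round(1),"w",round(o["gripper_width"],1),"g",round(o["grasp_force"],1))
def grip(w,f=None):
    bot.gripper_to(w,grasp_force=f); o=bot.get_obs(); print(np.round(o["clock"],2),"grip",round(o["gripper_width"],1),round(o["grasp_force"],1))
E
python3 - <<'E'
from h import *
s,t=bot.grab_frame("side"),bot.grab_frame("top")
for n,a,b,z in(("base",(247,252),(213.7,180),48),("plain",(293,183),(305,220),18),("ringed",(291,149),(357.5,218),18)):
    cb,eb,q=lid2(t,b,15); ca,ea,_=lid2(s,a,17)
    print(n,cb.round(2),eb.round(1),q,"top",onz(t,cb,z).round(1),ca.round(1),ea.round(1),"side",onz(s,ca,z).round(1),"tri",tri([s,t],[ca,cb]).x.round(1))
for n,a,b,z in (("probe",(301,341.8),(117.6,214.2),150),("basehand",(247.1,250.2),(213.7,179.9),48)): print(n,onz(t,b,z).round(1),onz(s,a,z).round(1),tri([s,t],[a,b]).x.round(1))
go([490.5,-197.6,120],0)
E
```

```text
base [214.28 179.99] [20.3 21. ] (9.3, 3.6) top [596.6  68.4] [247.4 251.7] [21.3 25.2] side [596.6  67.2] tri [596.4  68.2  49.5]
plain [305.32 220.35] [20.1 20.7] (8.4, 4.4) top [ 490.4 -197.3] [293.1 183.1] [14.5 20.3] side [ 491.5 -199.4] tri [ 490.9 -197.3   19.9]
ringed [357.41 218.19] [19.8 20.6] (8.8, 4.4) top [ 500.7 -348.7] [290.7 149.3] [12.2 18.5] side [ 502.1 -350.7] tri [ 501.3 -348.5   19.6]
probe [480.8 303.9] [481.4 301. ] [481.4 302.5 153.7]
basehand [596.8  70. ] [597.7  63.2] [596.3  69.   56.6]
3.62 pos [ 490.9 -197.1  120.1] F [1.1 0.4 0.1] w 87.8 g 0.0
```

Run:
```python
from h import *
x,y=490.9,-198
print(go([x,y,4],0,150,f_stop=8))
grip(50,4); grip(74)
go([x,y,30],0,150)
go([x,y,30],1.57)
print(go([x,y,4],1.57,120,f_stop=8))
grip(50,15)
go([x,y,90],1.57,150)
s,t=bot.grab_frame("side"),bot.grab_frame("top")
cv2.imwrite("pics/g1.png",np.hstack([crop(t,(305,215)),crop(s,(293,165))]))
```

```text
4.55 pos [ 491.7 -198.3    4.7] F [ 0.4  0.1 -0.6] w 88.2 g 0.0
False
5.08 grip 59.6 4.0
5.49 grip 74.0 0.0
5.82 pos [ 491.9 -198.5   30.8] F [ 0.6 -0.3  0.4] w 73.7 g 0.0
7.22 pos [ 490.5 -197.9   29.5] F [-0.4 -0.8 -0.2] w 74.0 g 0.0
7.58 pos [ 490.1 -197.6    3.3] F [0.4 0.5 0.9] w 74.0 g 0.0
False
7.94 grip 59.4 15.0
8.67 pos [ 490.3 -197.7   89.4] F [-0.1 -0.3 -1. ] w 59.4 g 15.0
```

View pics/g1.png

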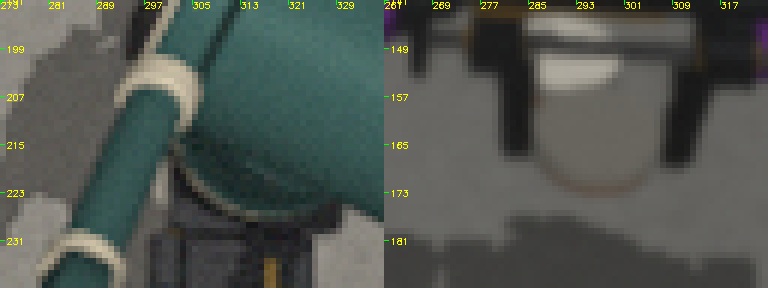

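Run:
```python
from h import *
s=bot.grab_frame("side")
a=np.linspace(0,2*np.pi,73)
for z in(85.5,103.5):
    p=proj(s,np.c_[490.3+30*np.cos(a),-197.7+30*np.sin(a),0*a+z]); print(z,p.min(0).round(1),p.max(0).round(1))
I=np.ascontiguousarray(s["img"][130:190,250:335,::-1]); I=cv2.resize(I,None,fx=9,fy=9,interpolation=cv2.INTER_CUBIC)
I=cv2.convertScaleAbs(I,alpha=1.6)
cv2.imwrite("pics/g2.png",I)
```

```text
85.5 [284.8 159.2] [306.7 174. ]
103.5 [285.3 154.3] [307.4 169.1]
```

View pics/g2.png

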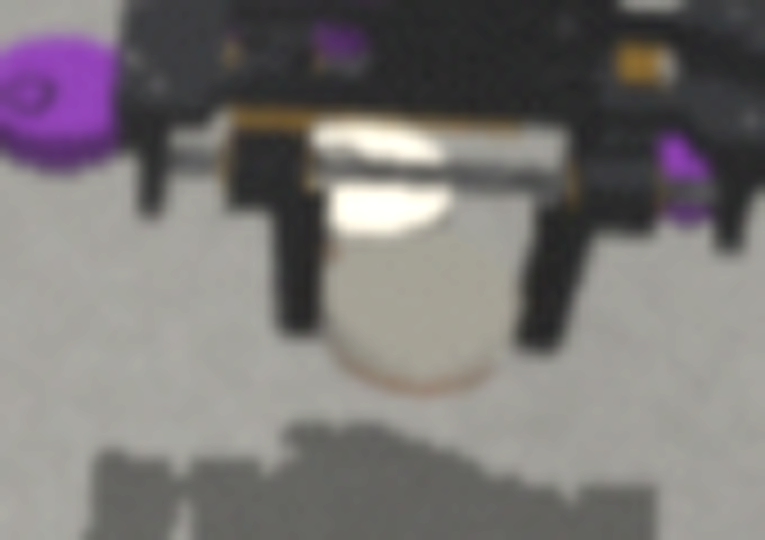

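The dish is held level, and its outline (rows 154–174) matches the prediction. Next I place it.

Run:
```python
from h import *
x,y=596.5,68.2
go([x,y,110],1.57)
go([x,y,58],1.57,150)
print(go([x,y,49.5],1.57,15,f_stop=3))
grip(80)
go([x,y,120],1.57,200)
go([500.8,-348.9,120],0)
s,t=bot.grab_frame("side"),bot.grab_frame("top")
for f,b in((t,(214,180)),(s,(247,246))):
    try: c,e,q=lid2(f,b,16); print(c.round(2),e.round(1),q,onz(f,c,66).round(1))
    except Exception as ex: print(ex)
cv2.imwrite("pics/p1.png",np.hstack([crop(t,(214,180)),crop(s,(247,250))]))
```

```text
9.93 pos [596.   67.3 109.5] F [0.2 0.6 0.5] w 59.4 g 15.0
10.42 pos [596.1  67.2  57.7] F [ 0.1 -0.4  0.8] w 59.4 g 15.0
10.88 pos [597.3  68.3  52.6] F [0.1 0.1 4. ] w 59.3 g 15.0
True
11.38 grip 79.8 0.0
11.87 pos [596.7  68.2 120.2] F [ 0.4 -0.5 -0.7] w 80.2 g 0.0
13.44 pos [ 501.1 -348.   119.6] F [0.4 0.  0.2] w 80.0 g 0.0
[213.59 178.97] [21.1 24.2] (6.3, 3.4) [596.1  68.6]
[247.1  248.06] [21.7 25.1] (6.7, 2.3) [596.9  69.2]
```

View pics/p1.png

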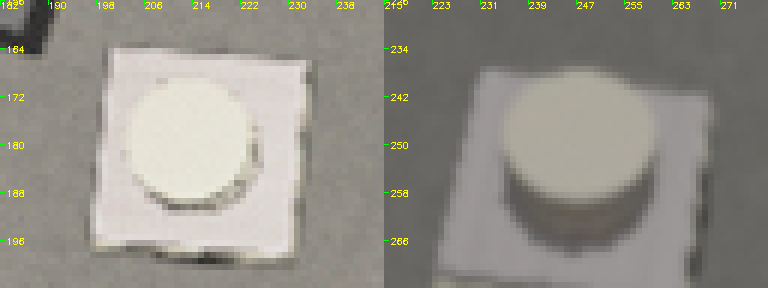

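Run:
```python
from h import *
s,t=bot.grab_frame("side"),bot.grab_frame("top")
for z in(48,66): print(z,proj(t,[596.5,68.2,z]).round(2),proj(s,[596.5,68.2,z]).round(2))
def edges(f,c,r0=16):
    # lid outline by luminance/chroma gradient on radial rays -> robust circle fit
    L=cv2.cvtColor(f["img"].astype(np.float32)/255,cv2.COLOR_RGB2LAB)
    pts=[]
    for a in np.linspace(0,2*np.pi,72,endpoint=False):
        r=np.arange(6,r0,.1); X=(c[0]+r*np.cos(a)).astype(np.float32)[None]; Y=(c[1]+r*np.sin(a)).astype(np.float32)[None]
        v=cv2.remap(L[:,:,2],X,Y,cv2.INTER_CUBIC)[0]; v=cv2.GaussianBlur(v[None],(0,0),4)[0]
        g=np.gradient(v); i=np.argmin(g); pts.append((X[0,i],Y[0,i]))
    p=np.array(pts,float)
    q=least_squares(lambda q:np.hypot(*(p-q[:2]).T)-q[2],[*c,10.3],loss='soft_l1',f_scale=.2); return q.x
import numpy as np
q=edges(t,(213.3,178.7),13); print(q.round(2),onz(t,q[:2],66).round(1))
I=crop(t,(214,180),32,24,12)
for z,col in((66,(0,0,255)),(48,(255,0,0))):
    a=np.linspace(0,2*np.pi,60); p=proj(t,np.c_[596.5+30*np.cos(a),68.2+30*np.sin(a),0*a+z]); p=((p-[198,168]+.5)*12).round().astype(int); cv2.polylines(I,[p],True,col,1)
J=crop(s,(247,250),48,36,8)
for z,col in((66,(0,0,255)),(48,(255,0,0))):
    p=proj(s,np.c_[596.5+30*np.cos(a),68.2+30*np.sin(a),0*a+z]); p=((p-[223,232]+.5)*8).round().astype(int); cv2.polylines(J,[p],True,col,1)
cv2.imwrite("pics/p2.png",np.hstack([I,J]))
```

```text
48 [[214.33 180.02]] [[247.38 252.05]]
66 [[213.74 178.84]] [[247.31 247.7 ]]
[213.74 179.47  11.01] [594.7  68.1]
```

View pics/p2.png

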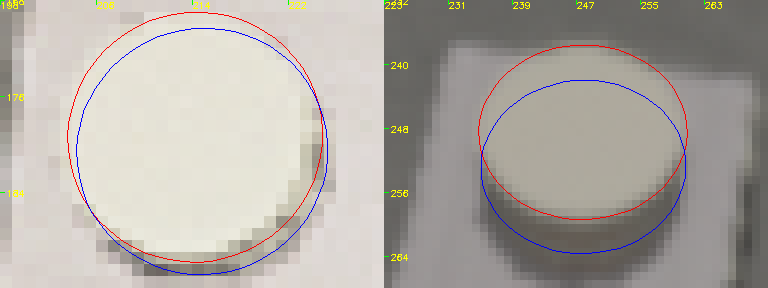

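```bash
cat >> h.py <<'E'
def circ(img,c,r,w=16,tol=.5):
    "fixed-radius circle on the cream-lid contour, robust"
    x,y=int(c[0])-w,int(c[1])-w
    L=cv2.cvtColor(img[y:y+2*w,x:x+2*w].astype(np.float32)/255,cv2.COLOR_RGB2LAB); L=cv2.resize(L,None,fx=8,fy=8,interpolation=cv2.INTER_CUBIC)
    k=slice(w*8-40,w*8+40); n=np.median(L[k,k,2]); o=np.median(L[:40,:,2]); nl=np.median(L[k,k,0])
    m=((L[:,:,2]>(n+o)/2)&(L[:,:,0]>nl*.88)).astype(np.uint8); m=cv2.medianBlur(m,9)
    cs,_=cv2.findContours(m,cv2.RETR_EXTERNAL,cv2.CHAIN_APPROX_NONE); p=max(cs,key=cv2.contourArea)[:,0]
    p=(p+.5)/8-.5+[x,y]
    q=least_squares(lambda q:np.hypot(*(p-q).T)-r,c,loss='cauchy',f_scale=.15); d=np.abs(np.hypot(*(p-q.x).T)-r)
    return q.x,round((d<.4).mean(),2)
E
python3 - <<'E'
from h import *
t=bot.grab_frame("top")
o=cv2.resize(cv2.imread("pics/top0.png")[:,:,::-1],(512,384),interpolation=cv2.INTER_AREA)
for r in(10.2,10.35,10.5):
    a,ka=circ(o,(214.3,180),r); b,kb=circ(t["img"],(213.3,178.7),r*1.015)
    print(r,a.round(2),ka,b.round(2),kb,"world diff",(onz(t,b,66)-onz(t,a,48)).round(2),onz(t,a,48).round(1))
E
```

```text
10.2 [214.12 179.8 ] 0.81 [212.87 178.55] 0.62 world diff [0.16 1.87] [597.1  68.8]
10.35 [214.26 180.29] 0.65 [212.86 178.42] 0.57 world diff [1.92 2.38] [595.7  68.4]
10.5 [214.36 180.49] 0.58 [213.   178.84] 0.45 world diff [1.33 2.24] [595.1  68.1]
```

The placed dish lies about 2 mm towards +y and 0.7 mm towards +x of the base dish, and both views agree. I'll regrip it and mend that, then check.

Run:
```python
from h import *
x,y=596.5,68.2
go([x,y,100],1.57)
go([x,y,52.2],1.57,150,f_stop=6)
grip(50,10)
go([x,y,58],1.57,60)
x,y=595.9,66.2
go([x,y,58],1.57,40)
print(go([x,y,49.5],1.57,15,f_stop=3))
grip(80)
go([x,y,110],1.57,200)
go([500.8,-351,110],0)
s,t=bot.grab_frame("side"),bot.grab_frame("top")
o=cv2.resize(cv2.imread("pics/top0.png")[:,:,::-1],(512,384),interpolation=cv2.INTER_AREA)
for r in(10.2,10.35,10.5):
    a,ka=circ(o,(214.3,180),r); b,kb=circ(t["img"],(213.8,178.7),r*1.015)
    print(r,b.round(2),kb,"world diff",(onz(t,b,66)-onz(t,a,48)).round(2))
c,e,q=lid2(s,(247,248),16); print(c,e,onz(s,c,66)-onz(s,(247.4,251.7),48))
```

```text
15.27 pos [596.7  67.3 100.1] F [-0.4  0.2 -0.5] w 80.3 g 0.0
15.73 pos [596.2  67.5  51.7] F [0.2 0.5 0.2] w 80.1 g 0.0
16.17 grip 59.8 10.0
16.42 pos [596.7  68.3  58.4] F [-0.1 -0.3 -0.2] w 59.8 g 10.0
16.67 pos [595.5  66.1  57.6] F [-0.4  0.3 -0.7] w 59.6 g 10.0
17.07 pos [596.   66.2  53.2] F [-0.2  0.9  2.2] w 59.5 g 10.0
True
17.55 grip 80.0 0.0
17.98 pos [596.5  66.2 110.7] F [ 0.1 -0.   0.2] w 79.8 g 0.0
19.56 pos [ 501.1 -350.1  109.6] F [ 0.6  0.3 -0.6] w 79.8 g 0.0
10.2 [213.59 178.94] 0.84 world diff [-0.93 -0.21]
10.35 [213.48 178.91] 0.8 world diff [0.56 0.57]
10.5 [213.44 178.69] 0.59 world diff [1.78 1.  ]
[247.72558594 247.38055706] [21.73175049 25.28734779] [-0.91247785 -0.01591794]
```

Run:
```python
from h import *
x,y=500.9,-350.3
print(go([x,y,4],0,150,f_stop=8))
grip(50,4); grip(76)
go([x,y,28],0,150)
go([x,y,28],1.57)
print(go([x,y,4],1.57,120,f_stop=8))
grip(50,15)
go([x,y,110],1.57,200)
x,y=595.9,66.2
go([x,y,115],1.57)
go([x,y,76],1.57,150)
print(go([x,y,67.5],1.57,15,f_stop=3))
grip(80)
go([x,y,150],1.57,250)
go([481.4,300,215],1.57)
s,t=bot.grab_frame("side"),bot.grab_frame("top")
np.savez("after.npz",s=s["img"],t=t["img"])
for r in(10.2,10.35,10.5):
    b,kb=circ(t["img"],(213.2,177.6),r*1.03); print(r,b.round(2),kb,onz(t,b,84).round(1),"pred px",proj(t,[596.5,68.4,84]).round(2))
cv2.imwrite("pics/p3.png",np.hstack([crop(t,(214,178),32,24,12),crop(s,(247,246),32,24,12)]))
```

```text
20.52 pos [ 501.7 -350.7    4.8] F [0.3 0.3 0.7] w 79.7 g 0.0
False
20.95 grip 59.7 4.0
21.38 grip 76.0 0.0
21.69 pos [ 502.  -351.1   29.2] F [-0.2  0.6  0.4] w 75.7 g 0.0
23.09 pos [ 500.6 -350.1   27.5] F [-1.1 -0.5 -0. ] w 76.3 g 0.0
23.44 pos [ 500.  -349.6    2.9] F [-0.1 -0.1  0.4] w 76.3 g 0.0
False
23.82 grip 59.5 15.0
24.51 pos [ 500.3 -349.8  109.2] F [-0.8  0.  -0.6] w 59.8 g 15.0
26.08 pos [595.9  65.2 114.8] F [-0.1  0.2 -0.5] w 59.4 g 15.0
26.49 pos [595.2  65.3  75.2] F [-0.1 -0.2 -0.5] w 59.1 g 15.0
26.95 pos [596.6  66.2  70.6] F [-0.8 -0.6  3.7] w 59.4 g 15.0
True
27.44 grip 80.1 0.0
27.92 pos [596.6  66.2 151.1] F [-1.1  0.3 -1. ] w 80.2 g 0.0
28.96 pos [481.3 299.1 213.8] F [-0.5  1.   0.6] w 80.2 g 0.0
10.2 [213.01 177.67] 0.86 [596.4  68.5] pred px [[213.06 177.62]]
10.35 [212.95 177.54] 0.79 [596.7  68.7] pred px [[213.06 177.62]]
10.5 [212.9  177.38] 0.69 [597.2  68.9] pred px [[213.06 177.62]]
```

View pics/p3.png

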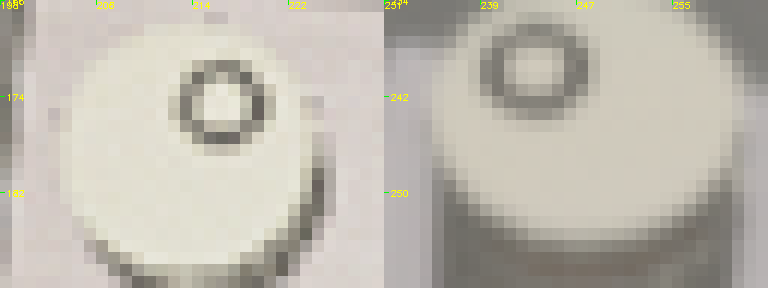

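Run:
```python
from h import *
s,t=bot.grab_frame("side"),bot.grab_frame("top")
r1,r2=onz(t,(216.0,174.1),84),onz(s,(243.2,239.25),84)
print("ring",r1,r2,"rel",r1-[596.6,68.6],tri([s,t],[(243.2,239.25),(216.0,174.1)]).x)
x,y=481,300.8
go([x,y,180],0)
go([x,y,102],0,120,f_stop=6)
grip(10,3); grip(45)
go([x,y,160],0,200)
go([x,y,160],1.57)
go([x,y,102],1.57,120,f_stop=6)
grip(10,25)
go([x,y,215],1.57,120)
s,t=bot.grab_frame("side"),bot.grab_frame("top")
cv2.imwrite("pics/h1.png",np.hstack([cv2.resize(t["img"][180:252,80:176,::-1],None,fx=4,fy=4,interpolation=2),cv2.resize(s["img"][-144:,220:380,::-1],None,fx=2.5,fy=2.5,interpolation=2)[-288:]]))
```

```text
ring [606.72340475  60.64818315] [606.86327438  58.21536813] rel [10.12340475 -7.95181685] [606.39865457  60.33325609  86.94625718]
30.56 pos [481.2 300.7 180.1] F [-0.6 -0.1  0.5] w 80.2 g 0.0
31.36 pos [481.5 301.1 102.5] F [-0.1  0.1  0.9] w 80.0 g 0.0
32.29 grip 19.7 3.0
32.84 grip 45.2 0.0
33.28 pos [481.4 301.  160.4] F [-0.8  0.  -0.5] w 45.0 g 0.0
34.68 pos [480.5 300.5 159. ] F [ 0.1  0.3 -1. ] w 44.9 g 0.0
35.32 pos [481.2 300.9 102.1] F [ 0.3 -0.6  0.6] w 44.8 g 0.0
35.83 grip 19.2 25.0
36.92 pos [480.4 300.4 213.8] F [ 0.2 -0.3 -1.9] w 19.3 g 25.0
```

View pics/h1.png

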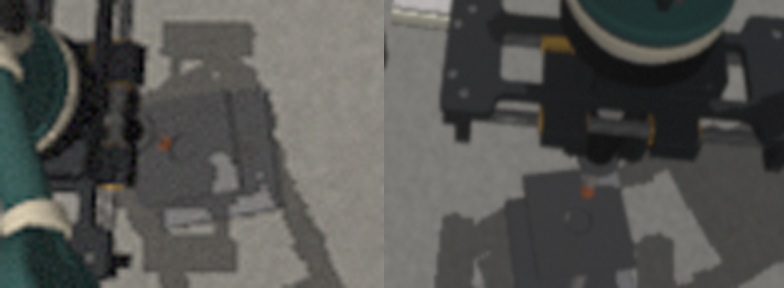

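Run:
```python
from h import *
s,t=bot.grab_frame("side"),bot.grab_frame("top")
print("tip",tri([s,t],[(301.2,344.8),(121,216.2)]).x.round(1),onz(t,(121,216.2),135).round(1),onz(s,(301.2,344.8),135).round(1))
x,y=606.1,58.3
go([x,y,205],1.57)
go([x,y,171],1.57,120)
bot.wait(.2)
b=np.mean([bot.get_obs()["contact_force"] for _ in range(20)],0); print("base F",b.round(2),bot.get_obs()["clock"])
s,t=bot.grab_frame("side"),bot.grab_frame("top")
cv2.imwrite("pics/h2.png",np.hstack([crop(t,(214,178),32,24,12),crop(s,(247,243),32,24,12)]))
```

```text
tip [478.8 299.8 132.9] [477.3 299.4] [479.5 300.4]
38.17 pos [605.8  59.2 204.9] F [ 0.1 -0.3 -0.7] w 19.4 g 25.0
38.61 pos [605.3  59.3 170.3] F [-0.3  0.1 -0.6] w 18.9 g 25.0
base F [-0.13  0.24 -0.75] 38.8083
```

View pics/h2.png

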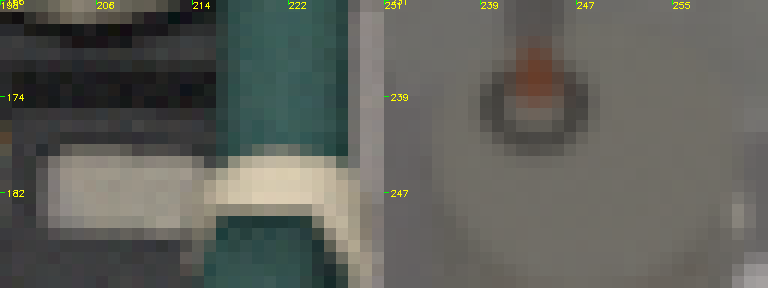

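The tip sits over the ring in the side view: its column of 535 matches the ring, and its row matches the remaining ~4 mm gap. Now I press slowly.

Run:
```python
from h import *
x,y=606.1,58.3
def F():
    v=[]
    for _ in range(12): bot.wait(.02); o=bot.get_obs(); v.append([*o["contact_force"],*o["position"]])
    m=np.mean(v,0); print(round(o["clock"],2),"F",m[:3].round(2),"pos",m[3:].round(2)); return m
b=F()
for z in (167,163,160.5):
    go([x,y,z],1.57,12,f_stop=4); m=F(); print("dF",(m-b)[2].round(2))
s=bot.grab_frame("side"); cv2.imwrite("pics/h3.png",crop(s,(247,243),32,24,16))
```

```text
39.11 F [ 0.09  0.04 -0.76] pos [606.43  58.27 171.58]
39.59 pos [606.   58.3 166.9] F [-1.  -0.2 -0.4] w 19.3 g 25.0
39.79 F [-0.03  0.23 -0.53] pos [606.06  58.3  166.94]
dF 0.22
40.28 pos [606.2  58.3 163.1] F [-0.1  0.5  0.8] w 19.4 g 25.0
40.48 F [-0.12 -0.14  0.99] pos [606.22  58.31 163.18]
dF 1.75
40.83 pos [606.2  58.3 160.6] F [-0.6  0.3  1.7] w 19.3 g 25.0
41.03 F [-0.26  0.05  1.6 ] pos [606.21  58.3  160.61]
dF 2.36
```

View pics/h3.png

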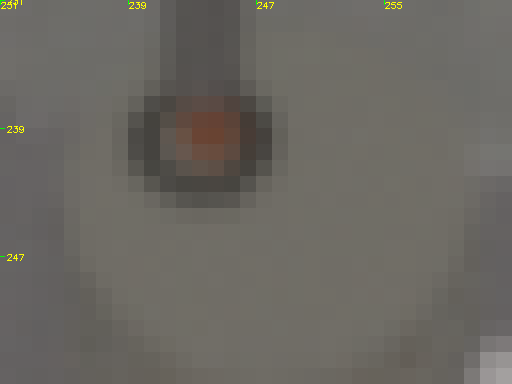

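```bash
python3 -c "
from station import bot
print(bot.hand_in())"
```

```text
the job is handed in; nothing more can be done
None
```

The job is handed in at about 41 s on the robot's clock: the pile is stacked within about 1 mm by camera, and the thermometer is held upright with its tip inside the ring at about 2.4 N, roughly half-way in. The plain dish first landed about 2 mm off, so I regripped and re-set it before adding the ringed one.

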